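# Pack the star bit and book its case in with the hand scanner

### The arm

A 6-joint arm with a two-finger parallel gripper is mounted at the origin on the work surface. World frame = base frame: x ahead of the robot, y to its left, z up, the work surface at z = 0. Lengths are in m, angles in rad, forces in N, time in s.
With the tool pointing down it reaches from about 0.35 to 0.975 m from the base axis. Payload 4.9 kg.
Tool frame: the origin (TCP) lies midway between the tips of the shut fingers; the grasp point (between the pads) lies 19 mm behind it (ctrl.hold_point_z is the distance from the TCP to the grasp point, in m); z points along the fingers, y is the line along which they close (so a half turn about z gives the same grasp; the last joint's range is limited). The gripper opens to 85 mm and grips with 20 to 120 N. Pads are 22 mm wide; open, the fingers measure 114 mm over their backs; the gripper's body (76 mm by 85 mm) begins 54 mm behind the grasp point. The pads swing forward as they close: fully open they stand 13 mm farther back than shut.
Start: joints at [-1.324, 0.053, 1.613, -0, 1.476, -0.119], TCP at [0.224, -0.584, 0.231] pointing down, gripper open.
Joint ranges: [-3.01, 3.01], [-1.01, 2.22], [0.06, 2.58], [-1.02, 4.17], [0.09, 2.62], [-3.14, 3.14]. Speed limits (rad/s): [2.57, 2.57, 3.14, 3.14, 3.14, 3.14].

### API

Orientations are given as a rotation vector (axis times angle).
In Python, from station import status, viewer, finish_job, ctrl gives the robot as it stands.
- The arm moves only by the shell command python3 -m jog 'ROWS' [FORCE]. ROWS is JSON, a list of rows, each a list of 7 numbers: the turn, a rotation vector about the tool's x, y, z each as a share of 5 degrees, from -1 to 1, then the shift along the tool's x, y, z each as a share of 30 mm, from -1 to 1, then the opening, from -1 (shut) to 1 (fully open). A call has 1 to 5 rows; each row shifts and turns the commanded pose from where the row before left it, along the tool's axes as they then stand; what a row does not reach is not made up. A row lasts 1/8 s, in which the tool goes at most 62.5 mm and 10.7 degrees, less where a joint would pass 70% of its speed; a pose out of reach is approached as far as the arm can. A call with a number of a shift or a turn outside -1 to 1 is refused whole. A call with a gripper value outside its range is refused whole. The fingers move at their own pace and stop on an object; FORCE is the grip in N (left out, the last holds). Time passes only in rows, so rows that do not move let the fingers close. It gives the time, the measured TCP pose, the force, the opening and the grip force at its end, in the units of the state.
- status.get_obs(): the state, without advancing time (a new reading comes with each control period).
- viewer.get_image(name): name is "scene" or "side" or "wrist"; returns a dict with "img" (384x512x3 uint8, red, green, blue), "fovy" (degrees; the focal length in pixels is half the picture's height over the tangent of half this angle, whatever the lens; pixels are square), "cx", "cy" (the principal point, pixels), "rvec" (rotation vector, rad) and "tvec" (3), from world to camera coordinates, as OpenCV has them. Camera axes: x right, y down, z forward; pixel columns grow to the right and rows downward; lengths in m; the calibration is good to about 2 mm. A picture is of the moment at which its call begins. There is no depth.
- finish_job(): hands the job in; it is judged then, once.
The state is a dict: "t": time; "q": joint angles; "dq": joint speeds; "effort": joint torques, N m; "tool_pos": TCP position; "tool_rot": TCP orientation; "contact_force": force on the tool from outside, world axes, zero at the start; "wrist_torque": the same for the moment, N m; "opening": finger opening in m; "grip_force": force on a finger pad.
Only numpy, scipy, OpenCV 4.12 (cv2) and the standard library are available. Lean on these libraries where they do the work, as an engineer would, in place of code of your own. Each camera call takes 0.05 s, during which the arm holds its last target. There are 200 camera calls.

### The job

Lay the steel star bit in the open blue case and close the lid fully. Then book the kit in: take the yellow hand scanner off its charging pad, aim its red window at the middle of the barcode label on top of the closed lid from about 15 cm away, hold it steady there for a second, and after that do the same with the barcode label on the sloping orange holder. Finally stand the scanner upright back on its charging pad, leaving the dish of nuts and the yellow jack handle where they are.

Things in the scene. Friction and masses are not known exactly. Their poses are not given: they have to be found in the camera images.
- case: Blue plastic hard case, fixed to the bench, 170 (x) x 230 (y) mm outside, 60 mm high without its lid, walls 6 mm, inner floor (black rubber) 10 mm above its underside. Origin: centre of the underside; z up; its front with the black catch looks along its -x, the lid is hinged along the top of its +x side.
- lid (a joint): Angle of the case's lid in rad: 0 fully closed (lid lies flat on the case), about 1.5 standing upright. The hinge is stiff, so the lid stays at any angle and must be pushed shut. Lid: blue plate 170 x 230 x 14 mm with a black catch tab and red press button on the free edge, across from the hinge; closed, its top is 75 mm above the bench.
- lid_hinge (a point): Point on the lid's hinge line, mid-width of the case, 60 mm above the bench, on the case's +x side. Its frame turns with the lid: y along the hinge line, the lid plate extends 170 mm along its -x and from 0 to 14 mm along its z (z is the outer side, pointing up when closed).
- lid_edge (a point): Middle of the lid's free edge, on the outer face, 170 mm from the hinge line.
- case_label: White barcode label 50 (x) x 70 (y) mm with black bars, in the middle of the lid's outer face. Origin: its centre; z points out of the printed face (up when the lid is closed; it faces away from the robot while the lid stands open).
- star_bit: Steel star bit lying on the bench, 100 mm long along its x, 26 mm high: a square body 60 x 26 x 26 mm (x from -50 to +10 mm), then a round shaft 18 mm across with a dark star tip (x up to +50 mm). Origin: underside, mid-length; z up. 0.22 kg.
- bit_grip (a point): Grasp point of the star bit: centre of its square body (26 mm wide), 13 mm above its underside.
- scanner: Yellow and black hand scanner, 150 mm tall, 0.28 kg, standing on its own round black foot (72 mm across, 12 mm thick) on the charging pad. A black stem carries a slanted yellow head 42 mm wide (along y) with flat parallel sides. Origin: centre of the foot's underside; z up; +x is the way the head looks (it looks ahead along +x and steeply down).
- scanner_grip (a point): Grasp point on the scanner's head: 115 mm above the foot's underside, on the foot's axis; grasp from above, fingers on the head's two flat sides (42 mm apart along the scanner's y).
- scan_window: The scanner's red window, 20 x 28 mm, at the lower front end of the head: 33.5 mm ahead of (+x) and 71 mm above the centre of the foot's underside. Origin: its centre; z is the aiming line out of the window, 53 degrees below horizontal when the scanner stands upright, towards the scanner's +x.
- pad: Grey round charging pad, fixed to the bench, 120 mm across, 8 mm high, with a black disc in its middle and a small green mark. Origin: centre of its underside; its top is at 8 mm.
- bay_holder: Orange plastic label holder fixed to the bench, base 90 (x) x 100 (y) mm, 60 mm high, its plate sloping 30 degrees and facing up and towards its -x. Origin: centre of the underside.
- bay_label: White barcode label 50 (x) x 70 (y) mm with black bars on the sloping plate of the orange holder, its centre 39 mm above the bench. Origin: its centre; z points out of the printed face (up, leaning 30 degrees to the holder's -x).
- dish: White ceramic dish, 136 mm across, 26 mm high, holding three black wheel lock nuts (34 mm). Leave alone. Origin: centre of the underside.
- jack_handle: Yellow plastic jack handle end with black rings, lying on the bench, about 160 mm long along its y, 32 mm high. Leave alone. Origin: under its middle, on the bench.
Not all that is in view belongs to the job. Several things look just like the star_bit: the one meant starts nearest to the robot's base.

How it is judged:
On the way, in this order (a step that is already met when the one before it is completed fails the run):
1. the star bit lies in the case, let go (x of star_bit in the frame of case between -0.05 and 0.05 m and y of star_bit in the frame of case between -0.085 and 0.085 m and z of star_bit in the frame of case between 0 and 0.035 m and contact force between the fingers and star_bit below 0.1 N and linear speed of star_bit below 0.03 m/s), for 0.2 s.
2. the lid is closed (under 0.06 rad) over the star bit (value of joint lid below 0.06 rad and x of star_bit in the frame of case between -0.05 and 0.05 m and y of star_bit in the frame of case between -0.085 and 0.085 m and z of star_bit in the frame of case between 0 and 0.035 m), for 0.2 s.
3. held scanner aimed at the closed lid's label, steady for 0.8 s: aiming line within 18 mm of its centre each way, window 80 to 200 mm off, within 51 degrees of square on (value of joint lid below 0.06 rad and z of case_label in the frame of scan_window between 0.08 and 0.2 m and x of case_label in the frame of scan_window between -0.018 and 0.018 m and y of case_label in the frame of scan_window between -0.018 and 0.018 m and angle between the z axis of scan_window and the z axis of case_label, either way round below 0.9 rad and z of scan_window in the frame of case_label above 0.04 m and linear speed of scanner below 0.03 m/s and angular speed of scanner below 0.25 rad/s and contact force between the fingers and scanner above 0.5 N), for 0.8 s.
4. the held scanner is aimed at the label on the orange holder in the same way, steady for 0.8 s (value of joint lid below 0.06 rad and z of bay_label in the frame of scan_window between 0.08 and 0.2 m and x of bay_label in the frame of scan_window between -0.018 and 0.018 m and y of bay_label in the frame of scan_window between -0.018 and 0.018 m and angle between the z axis of scan_window and the z axis of bay_label, either way round below 0.9 rad and z of scan_window in the frame of bay_label above 0.04 m and linear speed of scanner below 0.03 m/s and angular speed of scanner below 0.25 rad/s and contact force between the fingers and scanner above 0.5 N), for 0.8 s.
At the end, for the whole second after the job is handed in: The star bit is in the case with the lid closed (under 0.06 rad); the scanner stands upright (within 0.1 rad), at rest and let go, its foot on the charging pad within 25 mm of the pad's centre (all of step 2 and angle between scanner's own z axis and vertical below 0.1 rad and horizontal distance between scanner and pad below 0.025 m and height (world z) of scanner between 0.004 and 0.013 m and linear speed of scanner below 0.02 m/s and contact force between the fingers and scanner below 0.1 N); the robot touches nothing.
It fails at once if the dish of nuts is moved more than 30 mm (distance of dish from where it was at the start of the episode above 0.03 m).
It fails at once if the jack handle is moved more than 30 mm (distance of jack_handle from where it was at the start of the episode above 0.03 m).
It also fails if it takes over 64 s, if anything falls off the work surface, if the arm or the gripper's body presses on something with over 40 N, if the wrist force passes 120 N, or if a joint passes its speed limit or range.

## Working session

There is one attempt and no reset: what is moved stays moved. The work goes in short steps, Python scripts to look and compute and a shell command to move; the robot and the scene stay as the last step left them, time stands still between calls to the robot, and variables do not carry over. Pictures are saved under pics/ and viewed, at most 10 in all, crops included, and the job is handed in when it is done.

```bash
ls; mkdir -p pics
cat > h.py <<'E'
import numpy as np, cv2
from station import status, viewer, ctrl
def cam(n):
    d=viewer.get_image(n); h,w=d["img"].shape[:2]
    f=h/2/np.tan(np.radians(d["fovy"])/2)
    d["K"]=np.array([[f,0,d["cx"]],[0,f,d["cy"]],[0,0,1.]]); d["R"]=cv2.Rodrigues(np.array(d["rvec"],float))[0]
    d["t"]=np.array(d["tvec"],float); d["C"]=-d["R"].T@d["t"]; return d
def ray(d,u,v): return d["R"].T@np.linalg.inv(d["K"])@np.array([u,v,1.])
def onz(d,u,v,z):
    r=ray(d,u,v); return d["C"]+r*(z-d["C"][2])/r[2]
def proj(d,p):
    q=d["K"]@(d["R"]@np.asarray(p,float)+d["t"]); return q[:2]/q[2]
def save(d,n): cv2.imwrite("pics/"+n+".png",cv2.cvtColor(d["img"],cv2.COLOR_RGB2BGR))
E
python3 - <<'E'
from h import *
import pickle
for n in ("scene","side","wrist"):
    d=cam(n); save(d,n+"0"); pickle.dump(d,open(n+"0.pkl","wb")); print(n,d["C"].round(3),ray(d,256,192).round(2),d["fovy"])
print(status.get_obs(),ctrl.hold_point_z)
a=cv2.imread("pics/scene0.png");b=cv2.imread("pics/side0.png")
cv2.imwrite("pics/s2.png",cv2.resize(a,(800,600),interpolation=cv2.INTER_CUBIC));cv2.imwrite("pics/d2.png",cv2.resize(b,(800,600),interpolation=cv2.INTER_CUBIC))
E
```

```text
pics
scene [ 1.311 -0.264  0.817] [-0.69  0.3  -0.66] 53.05978172534403
side [-0.209  0.764  1.01 ] [ 0.53 -0.52 -0.67] 44.49218890163792
wrist [ 0.299 -0.554  0.372] [-0.27 -0.12 -0.95] 58.12406348883573
{'t': 0.15, 'q': array([-1.32400465e+00,  5.32159028e-02,  1.61396896e+00,  9.04952250e-06,
        1.47601430e+00, -1.19032709e-01]), 'dq': array([ 0.00102375, -0.00184313, -0.00375126, -0.00062303,  0.00112261,
       -0.00190147]), 'effort': array([ 2.90137887e-04, -3.94244528e+01, -3.70721948e+01, -1.01066939e-04,
        4.72698652e-03, -2.62730765e-05]), 'tool_pos': array([ 0.2234387 , -0.58317516,  0.23034457]), 'tool_rot': array([-3.08760828e+00, -5.71143657e-01,  1.46893848e-04]), 'contact_force': array([ 0.00729759,  0.10790912, -0.36253903]), 'wrist_torque': array([0.03983062, 0.01570801, 0.00794651]), 'grip_force': 0.0, 'opening': 0.08527101503887015} 0.0187
```

View pics/s2.png

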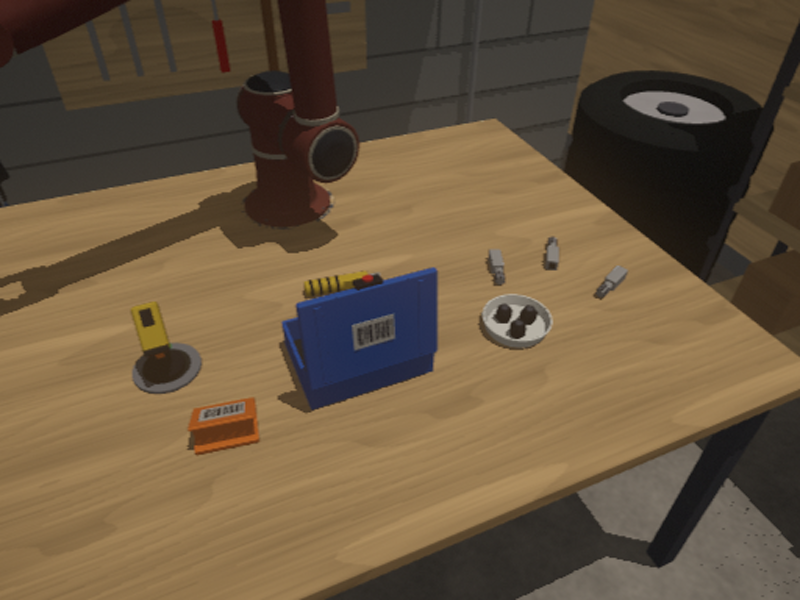

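View pics/d2.png

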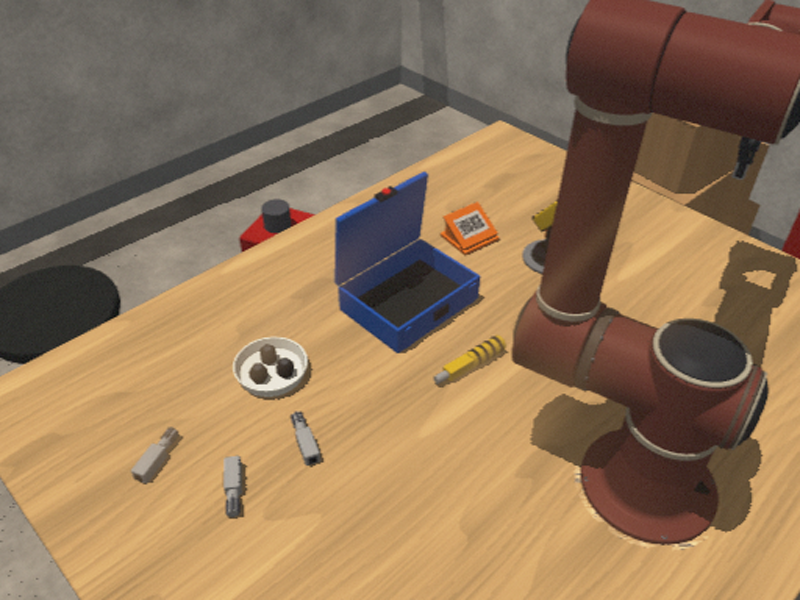

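Run:
```python
from h import *
import pickle
S=pickle.load(open("scene0.pkl","rb"));D=pickle.load(open("side0.pkl","rb"))
def crop(d,x,y,w,h):
    a=cv2.cvtColor(d["img"],cv2.COLOR_RGB2BGR)[y:y+h,x:x+w]; a=cv2.resize(a,None,fx=4,fy=4,interpolation=cv2.INTER_CUBIC)
    for i in range(0,w,10): cv2.putText(a,str(x+i),(4*i,8),0,.3,(255,255,255));cv2.line(a,(4*i,0),(4*i,3),(0,255,0))
    for j in range(0,h,10): cv2.putText(a,str(y+j),(0,4*j+4),0,.3,(255,255,255))
    return a
cv2.imwrite("pics/c1.png",np.hstack([crop(D,210,105,100,130),crop(S,178,165,105,130)])[:600,:800])
for nm,d in (("scene",S),("side",D)):
    hsv=cv2.cvtColor(d["img"],cv2.COLOR_RGB2HSV); H,s,v=[hsv[...,i].astype(int) for i in range(3)]
    roi=np.zeros(H.shape,bool)
    if nm=="scene": roi[150:300,60:410]=1
    else: roi[110:340,60:340]=1
    for c,m in (("grey",(s<60)&(v>70)),("orange",(H>4)&(H<14)&(s>200)&(v>120)),("yellow",(H>20)&(H<30)&(s>190)&(v>100)),("blue",(H>105)&(H<125)&(s>120))):
        m=(m&roi).astype(np.uint8)
        cs,_=cv2.findContours(m,0,2)
        for k in cs:
            if cv2.contourArea(k)<25: continue
            (x,y),(w,h),a=cv2.minAreaRect(k); bx=cv2.boxPoints(((x,y),(w,h),a))
            e=sorted([(bx[0]+bx[1])/2,(bx[2]+bx[3])/2,(bx[1]+bx[2])/2,(bx[3]+bx[0])/2],key=lambda p:-np.hypot(*(p-[x,y])))[:2]
            print(nm,c,int(cv2.contourArea(k)),np.round([x,y,w,h]),"z.013:",onz(d,x,y,.013)[:2].round(3),[onz(d,*p,.013)[:2].round(3).tolist() for p in e])
```

```text
scene grey 146 [141. 263.   6.  28.] z.013: [ 0.611 -0.279] [[0.616, -0.244], [0.606, -0.314]]
scene grey 325 [107. 237.  26.  44.] z.013: [ 0.483 -0.35 ] [[0.46, -0.294], [0.505, -0.401]]
scene grey 407 [239. 212.  16.  30.] z.013: [0.532 0.024] [[0.533, 0.07], [0.531, -0.022]]
scene grey 1121 [330. 205.  45.  33.] z.013: [0.611 0.293] [[0.557, 0.249], [0.662, 0.336]]
scene grey 135 [391. 179.   8.  23.] z.013: [0.582 0.548] [[0.556, 0.603], [0.606, 0.495]]
scene grey 120 [318. 170.  22.   8.] z.013: [0.446 0.349] [[0.389, 0.373], [0.499, 0.326]]
scene grey 85 [354. 161.  18.   7.] z.013: [0.448 0.491] [[0.401, 0.522], [0.491, 0.461]]
scene orange 208 [143. 272.  27.  43.] z.013: [ 0.642 -0.282] [[0.65, -0.23], [0.634, -0.333]]
scene blue 65 [187. 220.  32.  10.] z.013: [ 0.503 -0.126] [[0.434, -0.114], [0.566, -0.138]]
scene blue 4292 [239. 211.  58.  95.] z.013: [0.527 0.026] [[0.52, -0.114], [0.534, 0.177]]
side grey 328 [148. 311.  38.  11.] z.013: [0.447 0.493] [[0.494, 0.46], [0.402, 0.523]]
side grey 241 [ 99. 290.  12.  38.] z.013: [0.586 0.549] [[0.609, 0.501], [0.564, 0.59
[... 586 characters left out ...]
z.013: [1.056 0.055] [[1.073, -0.397], [1.043, 0.408]]
side grey 1033 [107. 128.  23. 104.] z.013: [1.211 0.153] [[1.203, -0.055], [1.22, 0.34]]
side grey 183 [ 75. 116.  12.  30.] z.013: [1.371 0.199] [[1.331, 0.157], [1.41, 0.241]]
side orange 590 [299. 146.  27.  32.] z.013: [ 0.648 -0.28 ] [[0.638, -0.347], [0.657, -0.216]]
side yellow 79 [294. 232.   6.  20.] z.013: [0.38  0.036] [[0.376, 0.003], [0.384, 0.068]]
side blue 1305 [259. 184.  56.  79.] z.013: [ 0.599 -0.038] [[0.629, -0.206], [0.573, 0.111]]
side blue 95 [227. 136.   8.  32.] z.013: [ 0.874 -0.138] [[0.859, -0.066], [0.889, -0.214]]
side blue 37 [263. 116.   3.  21.] z.013: [ 0.877 -0.326] [[0.878, -0.377], [0.877, -0.276]]
```

View pics/c1.png

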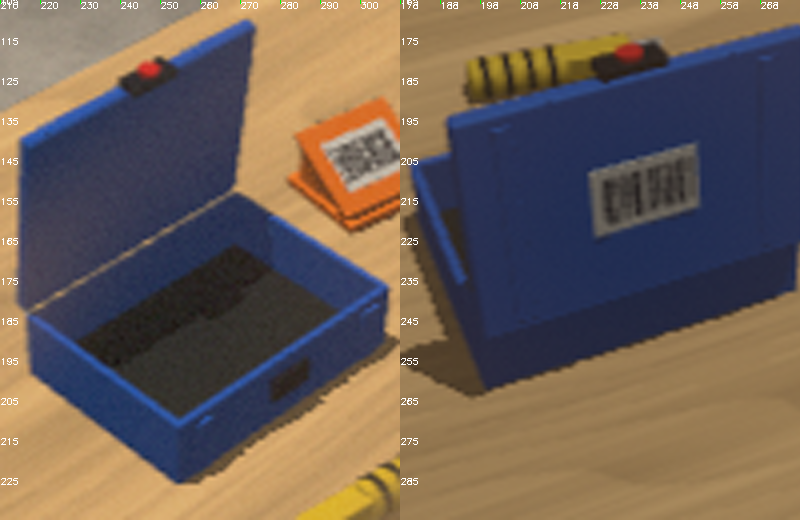

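The pictures show:
- **Case:** in the side view it is open, with rim corners near (218,183), (255,210) and (307,177). In the scene view the lid covers it, with base corners near (200,262) and (277,238).
- **Star bits:** there are three. The one at about (0.445, 0.350) is nearest the base, so that is the right one.
- **Others:** the scanner on its pad is on the right (−y) side, and the holder is next to it.

```bash
cat >> h.py <<'E'
from scipy.spatial.transform import Rotation as Ro
def go(p,yaw=None,R=None):
    "rows needed (sum, in shares) to bring TCP to p with tool down and tool x at yaw (deg)"
    o=status.get_obs(); R0=Ro.from_rotvec(o["tool_rot"]); p0=np.array(o["tool_pos"])
    x=R0.as_matrix()[:,0]; 
    if R is None:
        y=np.radians(yaw) if yaw is not None else np.arctan2(x[1],x[0])
        R=Ro.from_matrix(np.array([[np.cos(y),np.sin(y),0],[np.sin(y),-np.cos(y),0],[0,0,-1]]))
    rv=(R0.inv()*R).as_rotvec(degrees=True)/5
    print("t",round(o["t"],2),"tcp",p0.round(4),"yaw",np.degrees(np.arctan2(x[1],x[0])).round(2),"q",np.round(o["q"],2),"F",np.round(o["contact_force"],1),"open",round(o["opening"],4),"grip",round(o["grip_force"],1))
    print(" turn",rv.round(2)," shift(now axes)",(R0.inv().apply(np.array(p)-p0)/.03).round(2)," shift(final axes)",(R.inv().apply(np.array(p)-p0)/.03).round(2))
E
python3 - <<'E'
from h import *
import pickle
S=pickle.load(open("scene0.pkl","rb"));D=pickle.load(open("side0.pkl","rb"))
# side rim corners z=.06
for n,u,v,z in (("hingeL",218.5,183.5,.06),("frontL",255.5,210,.06),("frontR",306.5,177,.06),("frontLbase",255.5,225,0),("frontRbase",306,191,0)): print(n,onz(D,u,v,z)[:2].round(4))
for n,u,v,z in (("hingeR base",199.7,262.5,0),("hingeL base",277.2,237.5,0)): print(n,onz(S,u,v,z)[:2].round(4))
print("label holder",onz(S,141,263,.039).round(4),onz(D,301,143,.039).round(4))
print("pad",onz(S,107,235.5,.008).round(4))
# lid free edge corners: triangulate  (side: 215.5,141 outer/inner ; 272,111) (scene 190.5,194.5)
def tri(a,b):
    A=[];B=[]
    for d,(u,v) in ((S,a),(D,b)):
        r=ray(d,u,v);r/=np.linalg.norm(r);P=np.eye(3)-np.outer(r,r);A.append(P);B.append(P@d["C"])
    return np.linalg.solve(sum(A),sum(B))
print("lid -y top",tri((190.5,194),(272,111)).round(3),"lid +y top",tri((278,172.5),(215.5,140)).round(3), "catch",tri((235,178),(247,122.5)).round(3))
go([.425,.358,.22],-22.9)
E
```

```text
hingeL [0.6493 0.0893]
frontL [0.4871 0.0875]
frontR [ 0.4835 -0.1301]
frontLbase [0.4851 0.0889]
frontRbase [ 0.4822 -0.1333]
hingeR base [ 0.6585 -0.1374]
hingeL base [0.6585 0.0912]
label holder [ 0.6336 -0.2799  0.039 ] [ 0.6336 -0.2732  0.039 ]
pad [ 0.4721 -0.3498  0.008 ]
lid -y top [ 0.642 -0.133  0.227] lid +y top [0.646 0.09  0.226] catch [ 0.638 -0.022  0.238]
t 0.15 tcp [ 0.2234 -0.5832  0.2303] yaw 20.96 q [-1.32  0.05  1.61  0.    1.48 -0.12] F [ 0.   0.1 -0.4] open 0.0853 grip 0.0
 turn [-0.02  0.    8.77]  shift(now axes) [ 17.5  -26.89   0.39]  shift(final axes) [ -6.02 -31.51   0.34]
```

```bash
python3 -m jog '[[0,0,1,0.6,-1,0,1],[0,0,1,0.5,-1,0,1],[0,0,1,0.4,-1,0,1],[0,0,1,0.4,-1,0,1],[0,0,1,0.4,-1,0,1]]' 40
python3 -m jog '[[0,0,1,0.3,-1,0,1],[0,0,1,0.2,-1,0,1],[0,0,1,0.2,-1,0,1],[0,0,0.8,0.2,-1,0,1],[0,0,0,0,-1,0,1]]'
python3 -c "
from h import *
go([.425,.358,.20],-22.9)"
```

```text
t: 0.78
tool_pos: [0.2622, -0.422, 0.2309]
tool_rot: [-3.139, 0.116, 0.0]
contact_force: [-0.4, 0.1, -0.1]
opening: 0.0853
grip_force: 0.0
t: 1.4
tool_pos: [0.3245, -0.2825, 0.231]
tool_rot: [-3.078, 0.628, 0.0]
contact_force: [-0.2, 0.2, 0.3]
opening: 0.0855
grip_force: 0.0
t 1.4 tcp [ 0.3245 -0.2825  0.231 ] yaw -23.06 q [-0.89 -0.44  2.04  0.    1.54  1.08] F [-0.2  0.2  0.3] open 0.0855 grip 0.0
 turn [-0.    0.   -0.03]  shift(now axes) [ -5.28 -20.96   1.04]  shift(final axes) [ -5.22 -20.97   1.03]
```

```bash
python3 -m jog '[[0,0,0,0,-1,0,1],[0,0,0,0,-1,0,1],[0,0,0,0,-1,0,1],[0,0,0,-0.2,-1,0,1],[0,0,0,-0.3,-1,0,1]]'
python3 -m jog '[[0,0,0,-0.3,-1,0,1],[0,0,0,-0.3,-1,0,1],[0,0,0,-0.3,-1,0,1],[0,0,0,-0.3,-1,0,1],[0,0,0,-0.3,-1,0,1]]'
python3 -m jog '[[0,0,0,-0.3,-1,0,1],[0,0,0,-0.3,-1,0,1],[0,0,0,-0.3,-1,0,1],[0,0,0,-0.3,-1,0,1],[0,0,0,-0.4,-1,0,1]]'
python3 -m jog '[[0,0,0,-0.4,-1,0,1],[0,0,0,-0.4,-1,0,1],[0,0,0,-0.4,-1,0,1],[0,0,0,-0.4,-1,0.5,1],[0,0,0,-0.3,-1,0.5,1]]'
python3 -c "
from h import *
go([.425,.358,.20],-22.9)
d=cam('wrist');save(d,'w1')
hsv=cv2.cvtColor(d['img'],cv2.COLOR_RGB2HSV)
m=((hsv[...,1]<70)&(hsv[...,2]>50)).astype(np.uint8)
for k in cv2.findContours(m,0,2)[0]:
    if cv2.contourArea(k)<300: continue
    r=cv2.minAreaRect(k);print(cv2.contourArea(k),r,[onz(d,*p,.02)[:2].round(4).tolist() for p in cv2.boxPoints(r)])
"
```

```text
t: 2.02
tool_pos: [0.3691, -0.1386, 0.231]
tool_rot: [-3.078, 0.628, 0.001]
contact_force: [0.6, 0.1, -0.4]
opening: 0.0855
grip_force: 0.0
t: 2.65
tool_pos: [0.3862, 0.017, 0.2311]
tool_rot: [3.078, -0.627, -0.0]
contact_force: [-0.9, 0.3, 1.0]
opening: 0.0853
grip_force: 0.0
t: 3.28
tool_pos: [0.4008, 0.1738, 0.231]
tool_rot: [3.078, -0.628, -0.0]
contact_force: [0.0, -0.6, -0.2]
opening: 0.0856
grip_force: 0.0
t: 3.9
tool_pos: [0.407, 0.3343, 0.2009]
tool_rot: [-3.078, 0.627, -0.0]
contact_force: [0.2, -0.3, -0.1]
opening: 0.0853
grip_force: 0.0
t 3.9 tcp [0.407  0.3343 0.2009] yaw -23.02 q [ 0.55 -0.16  1.87 -0.    1.43  2.52] F [ 0.2 -0.3 -0.1] open 0.0853 grip 0.0
 turn [-0.   -0.   -0.02]  shift(now axes) [ 0.24 -0.96  0.03]  shift(final axes) [ 0.24 -0.96  0.03]
807.0 ((116.59418487548828, 293.8429260253906), (19.21148681640625, 70.62464904785156), 26.175289154052734) [[0.3173, 0.5648], [0.3732, 0.493], [0.3573, 0.4812], [0.2997, 0.5528]]
770.5 ((382.8016662597656, 293.646728515625), (70.6258544921875, 18.31476402282715), 63.8118896484375) [[0.2677, 0.269], [0.2702, 0.2504], [0.18, 0.241], [0.1765, 0.2609]]
2536.5 ((89.61524200439453, 192.2339630126953), (34.220306396484375, 96.0000228881836), 2.385944128036499) [[0.413, 0.5326], [0.4961, 0.4755], [0.4824, 0.4467], [0.3979, 0.5011]]
2428.5 ((218.73472595214844, 138.04217529296875), (106.60746002197266, 27.984460830688477), 88.09085083007812) [[0.4959, 0.3423], [0.4869, 0.3191], [0.395, 0.3563], [0.4048, 0.3819]]
635.0 ((195.0, 6.0), (12.0, 78.0), 90.0) [[0.5717, 0.3491], [0.5464, 0.2898], [0.5383, 0.2933], [0.5638, 0.3533]]
```

View pics/w1.png

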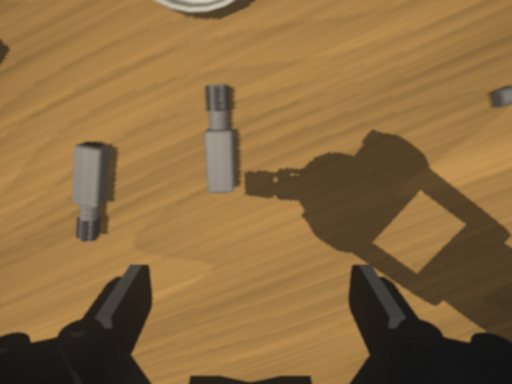

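```bash
python3 -c "
from h import *
d=cam('wrist')
for p in ((218,85),(219,129),(220,161),(221,192)): print(onz(d,*p,.026)[:2].round(4),onz(d,*p,.01)[:2].round(4))
a=onz(d,218,90,.02)-onz(d,221,190,.02);print(np.degrees(np.arctan2(a[1],a[0])))
go([*onz(d,220,160,.024)[:2],.01],-23)"
```

```text
[0.489  0.3313] [0.4894 0.3326]
[0.4544 0.3461] [0.4531 0.3483]
[0.4274 0.3575] [0.4247 0.3602]
[0.3996 0.3691] [0.3955 0.3724]
-22.864025904937204
t 4.0 tcp [0.4059 0.3344 0.1987] yaw -22.89 q [ 0.55 -0.16  1.87  0.    1.43  2.52] F [-0.2 -0.3 -0.1] open 0.0852 grip 0.0
 turn [0.04 0.03 0.02]  shift(now axes) [ 0.4  -1.01  6.28]  shift(final axes) [ 0.38 -0.99  6.29]
```

```bash
python3 -m jog '[[0,0,0,0.4,-1,0.5,1],[0,0,0,0,0,1,1],[0,0,0,0,0,1,1],[0,0,0,0,0,1,1],[0,0,0,0,0,1,1]]'
python3 -c "
from h import *
go([.427,.358,.005],-22.9)"
```

```text
t: 4.62
tool_pos: [0.4302, 0.3554, 0.0657]
tool_rot: [3.078, -0.628, 0.001]
contact_force: [0.3, 0.2, 0.4]
opening: 0.0854
grip_force: 0.0
t 4.62 tcp [0.4302 0.3554 0.0657] yaw -23.06 q [ 0.56  0.06  1.9  -0.    1.18  2.53] F [0.3 0.2 0.4] open 0.0854 grip 0.0
 turn [-0.   -0.   -0.03]  shift(now axes) [-0.13 -0.04  2.02]  shift(final axes) [-0.13 -0.04  2.02]
```

```bash
python3 -m jog '[[0,0,0,-0.1,0,1,1],[0,0,0,0,0,1,1],[0,0,0,0,0,0,-1],[0,0,0,0,0,0,-1],[0,0,0,0,0,0,-1]]' 60
python3 -m jog '[[0,0,0,0,0,0,-1],[0,0,0,0,0,0,-1]]'
python3 -c "
from h import *
go([.565,-.022,.15],-22.9)"
```

```text
t: 5.25
tool_pos: [0.4286, 0.3579, 0.0083]
tool_rot: [-3.076, 0.627, -0.004]
contact_force: [0.2, 0.8, -0.5]
opening: 0.0323
grip_force: 0.0
t: 5.5
tool_pos: [0.4287, 0.3581, 0.0084]
tool_rot: [-3.076, 0.627, -0.004]
contact_force: [-0.6, -0.7, 7.8]
opening: 0.025
grip_force: 60.6
t 5.5 tcp [0.4287 0.3581 0.0084] yaw -23.04 q [ 0.56  0.14  1.92 -0.    1.08  2.54] F [-0.6 -0.7  7.8] open 0.025 grip 60.6
 turn [-0.03 -0.02 -0.03]  shift(now axes) [ 9.15  9.87 -4.73]  shift(final axes) [ 9.11  9.9  -4.72]
```

```bash
python3 -m jog '[[0,0,0,0,0,-1,-1],[0,0,0,0,0,-1,-1],[0,0,0,0,0,-1,-1],[0,0,0,0,1,-1,-1],[0,0,0,0.5,1,-0.7,-1]]'
python3 -m jog '[[0,0,0,1,1,0,-1],[0,0,0,1,1,0,-1],[0,0,0,1,1,0,-1],[0,0,0,1,1,0,-1],[0,0,0,1,1,0,-1]]'
python3 -m jog '[[0,0,0,1,1,0,-1],[0,0,0,1,1,0,-1],[0,0,0,1,0.9,0,-1],[0,0,0,0,0,0,-1]]'
python3 -c "
from h import *
go([.548,-.014,.012],-22.9)"
```

```text
t: 6.12
tool_pos: [0.4169, 0.2959, 0.1484]
tool_rot: [-3.078, 0.624, -0.001]
contact_force: [0.2, -0.4, -2.0]
opening: 0.0244
grip_force: 59.8
t: 6.75
tool_pos: [0.4968, 0.0981, 0.1469]
tool_rot: [-3.078, 0.627, 0.001]
contact_force: [0.2, 0.5, -2.8]
opening: 0.0247
grip_force: 59.9
t: 7.25
tool_pos: [0.546, -0.018, 0.147]
tool_rot: [3.077, -0.633, -0.001]
contact_force: [-0.6, 0.6, -3.0]
opening: 0.0246
grip_force: 59.9
t 7.25 tcp [ 0.546 -0.018  0.147] yaw -23.24 q [-0.17 -0.07  1.88 -0.    1.33  1.81] F [-0.6  0.6 -3. ] open 0.0246 grip 59.9
 turn [ 0.    0.   -0.07]  shift(now axes) [ 0.01 -0.15  4.5 ]  shift(final axes) [ 0.01 -0.15  4.5 ]
```

```bash
python3 -m jog '[[0,0,0,0,0,1,-1],[0,0,0,0,0,1,-1],[0,0,0,0,0,1,-1],[0,0,0,0,0,0.8,-1],[0,0,0,0,0,0.4,-1]]'
python3 -m jog '[[0,0,0,0,0,0,-1]]'
```

```text
t: 7.88
tool_pos: [0.5439, -0.0148, 0.0194]
tool_rot: [-3.078, 0.626, 0.005]
contact_force: [-0.6, 0.7, -1.4]
opening: 0.0246
grip_force: 59.9
t: 8.0
tool_pos: [0.5451, -0.0153, 0.0208]
tool_rot: [-3.078, 0.627, 0.002]
contact_force: [0.3, -0.1, -1.3]
opening: 0.0247
grip_force: 59.9
```

```bash
python3 -m jog '[[0,0,0,0,0,0.06,-1],[0,0,0,0,0,0,0],[0,0,0,0,0,0,0.2],[0,0,0,0,0,0,0.3],[0,0,0,0,0,-0.3,0.3]]'
python3 -m jog '[[0,0,0,0,0,-1,0.3],[0,0,0,0,0,-1,0.3],[0,0,0,0,0,-1,0.3],[0,0,0,0,0,-1,0.3],[0,0,0,0,0,-1,0.3]]'
python3 -c "
from h import *
go([.70,-.022,.26],0)
d=cam('wrist');save(d,'w2')"
```

```text
t: 8.62
tool_pos: [0.5451, -0.0158, 0.0283]
tool_rot: [3.078, -0.628, -0.002]
contact_force: [-0.5, -0.2, -0.7]
opening: 0.0553
grip_force: 0.0
t: 9.25
tool_pos: [0.5457, -0.0159, 0.1803]
tool_rot: [-3.078, 0.627, -0.001]
contact_force: [0.5, 0.1, 0.4]
opening: 0.0555
grip_force: 0.0
t 9.25 tcp [ 0.5457 -0.0159  0.1803] yaw -23.04 q [-0.17 -0.1   1.85  0.    1.39  1.81] F [0.5 0.1 0.4] open 0.0555 grip 0.0
 turn [-0.   -0.01 -4.61]  shift(now axes) [ 4.82 -1.83 -2.65]  shift(final axes) [ 5.14  0.2  -2.66]
```

View pics/w2.png

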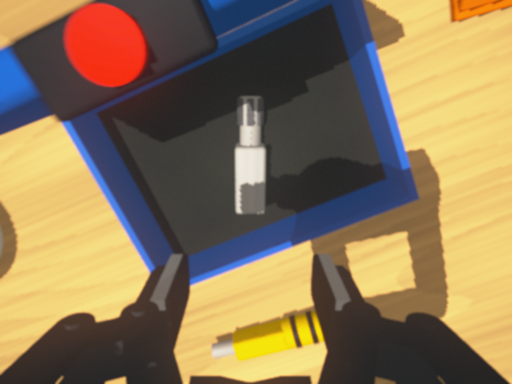

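The bit lies in the middle of the case, at about (250,155) in the wrist view, clear of the walls. The lid's red button is at top left, around (105,45). Next I shut the fingers, lift over the lid and go behind it.

```bash
python3 -m jog '[[0,0,-1,0,0,-1,-1],[0,0,-1,0,0,-1,-1],[0,0,-1,0,0,-1,-1],[0,0,-1,0,0,-1,-1],[0,0,-0.6,0.5,0,-0.3,-1]]'
python3 -m jog '[[0,0,0,1,0,0,-1],[0,0,0,1,0,0,-1],[0,0,0,1,0,0,-1],[0,0,0,1,0,0,-1],[0,0,0,0.9,0,0,-1]]'
python3 -c "
from h import *
go([.708,-.022,.19],0)"
```

```text
t: 9.93
tool_pos: [0.5614, -0.0168, 0.3111]
tool_rot: [3.141, 0.002, 0.008]
contact_force: [-0.2, -0.2, 0.2]
opening: -0.0
grip_force: 0.0
t: 10.55
tool_pos: [0.7086, -0.0168, 0.3074]
tool_rot: [3.142, -0.001, -0.0]
contact_force: [0.8, -0.4, 0.5]
opening: 0.0003
grip_force: 0.0
t 10.55 tcp [ 0.7086 -0.0168  0.3074] yaw -0.04 q [-0.13  0.22  1.31 -0.    1.62  1.44] F [ 0.8 -0.4  0.5] open 0.0003 grip 0.0
 turn [ 0.    0.   -0.01]  shift(now axes) [-0.02  0.17  3.91]  shift(final axes) [-0.02  0.17  3.91]
```

```bash
python3 -m jog '[[0,0,0,0,0,1,-1],[0,0,0,0,0,1,-1],[0,0,0,0,0,1,-1],[0,0,0,0,0,0.9,-1],[0,0,0,-0.5,0,0,-1]]'
python3 -m jog '[[0,0,0,-0.7,0,0,-1],[0,0,0,-0.7,0,0.1,-1],[0,0,0,-0.7,0,0.1,-1],[0,0,0,-0.6,0,0.2,-1],[0,0,0,-0.5,0,0.3,-1]]'
python3 -c "
from h import *
go([.585,-.022,.162],0)"
```

```text
t: 11.18
tool_pos: [0.6909, -0.0166, 0.1863]
tool_rot: [-3.141, 0.001, 0.01]
contact_force: [1.0, 0.7, 0.3]
opening: -0.0004
grip_force: 0.0
t: 11.8
tool_pos: [0.5968, -0.0168, 0.1706]
tool_rot: [3.141, -0.001, 0.004]
contact_force: [1.5, -0.1, 1.9]
opening: 0.0
grip_force: 0.8
t 11.8 tcp [ 0.5968 -0.0168  0.1706] yaw -0.04 q [-0.15  0.03  1.74  0.    1.37  1.42] F [ 1.5 -0.1  1.9] open 0.0 grip 0.8
 turn [ 0.   -0.03 -0.01]  shift(now axes) [-0.39  0.17  0.28]  shift(final axes) [-0.39  0.17  0.29]
```

```bash
python3 -m jog '[[0,0,0,-0.5,0,0.4,-1],[0,0,0,-0.4,0,0.5,-1],[0,0,0,-0.3,0,0.5,-1],[0,0,0,-0.3,0,0.6,-1],[0,0,0,-0.2,0,0.6,-1]]'
python3 -m jog '[[0,0,0,-0.1,0,0.6,-1],[0,0,0,-0.1,0,0.2,-1],[0,0,0,0,0,0.1,-1],[0,0,0,0,0,0.1,-1]]'
python3 -c "
from h import *
go([.53,-.022,.074],0)"
```

```text
t: 12.42
tool_pos: [0.5452, -0.0167, 0.0903]
tool_rot: [3.141, -0.001, 0.0]
contact_force: [1.2, -1.3, 1.2]
opening: -0.0002
grip_force: 0.6
t: 12.92
tool_pos: [0.5428, -0.0167, 0.0736]
tool_rot: [3.141, 0.0, 0.0]
contact_force: [-35.6, 4.8, 76.1]
opening: 0.0002
grip_force: 38.2
t 12.93 tcp [ 0.5428 -0.0167  0.0736] yaw 0.01 q [-0.17  0.01  1.93 -0.    1.2   1.4 ] F [-35.6   4.8  76.1] open 0.0002 grip 38.2
 turn [ 0. -0.  0.]  shift(now axes) [-0.43  0.17 -0.01]  shift(final axes) [-0.43  0.18 -0.01]
```

```bash
python3 -m jog '[[0,0,0,0,0,-1,-1],[0,0,0,0,0,-1,0],[0,0,0,0,0,-1,1],[0,0,0,0,0,-1,1],[0,0,0,-0.3,1,-1,1]]' 
python3 -m jog '[[0,0,0,-1,1,-1,1],[0,0,0,-1,1,-1,1],[0,0,0,-1,1,0,1],[0,0,0,-1,1,0,1],[0,0,0,0,1,0,1]]' 
python3 -m jog '[[0,0,0,0,1,0,1],[0,0,0,0,1,0,1],[0,0,0,0,0,0,1]]'
python3 - <<'E'
from h import *
import pickle
go([.472,-.35,.24],0)
ims=[]
for n in ("scene","side","wrist"):
    d=cam(n); pickle.dump(d,open(n+"1.pkl","wb")); save(d,n+"1"); ims.append(cv2.cvtColor(d["img"],cv2.COLOR_RGB2BGR))
a=cv2.resize(ims[0][150:300,60:310],None,fx=2,fy=2); b=cv2.resize(ims[1][90:240,150:400],None,fx=2,fy=2)
w=cv2.resize(ims[2],(400,300))
cv2.imwrite("pics/m1.png",np.vstack([np.hstack([a[:,:400],b[:,:400]]),np.hstack([w,b[:,100:500]])]))
E
```

```text
t: 13.55
tool_pos: [0.5307, -0.0458, 0.2112]
tool_rot: [-3.141, -0.003, 0.001]
contact_force: [0.4, -0.1, -0.5]
opening: 0.0722
grip_force: 0.0
t: 14.18
tool_pos: [0.4094, -0.1974, 0.2707]
tool_rot: [3.142, -0.003, 0.0]
contact_force: [0.1, 0.1, -0.2]
opening: 0.0853
grip_force: 0.0
t: 14.55
tool_pos: [0.4102, -0.2578, 0.2701]
tool_rot: [-3.14, 0.005, 0.002]
contact_force: [-0.0, 0.2, 0.4]
opening: 0.0855
grip_force: 0.0
t 14.55 tcp [ 0.4102 -0.2578  0.2701] yaw -0.18 q [-0.71 -0.31  1.88  0.    1.58  0.86] F [-0.   0.2  0.4] open 0.0855 grip 0.0
 turn [-0.02  0.02 -0.04]  shift(now axes) [2.07 3.07 0.99]  shift(final axes) [2.06 3.07 1.  ]
```

View pics/m1.png

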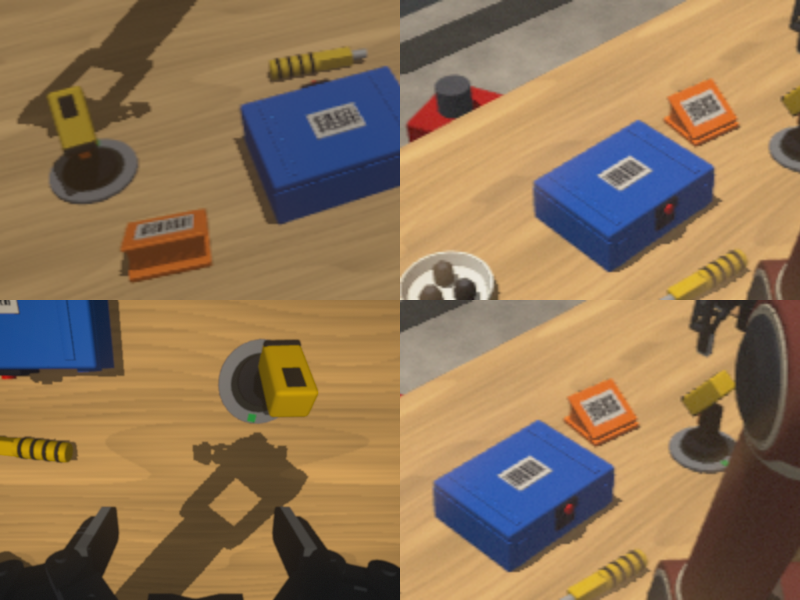

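The lid is closed. In the wrist tile the scanner stands on its pad, head at about (285,380), looking roughly up the picture (+x). Next I zoom in on it to get its yaw.

Run:
```python
from h import *
import pickle
W=pickle.load(open("wrist1.pkl","rb"));S=pickle.load(open("scene1.pkl","rb"));D=pickle.load(open("side1.pkl","rb"))
a=cv2.cvtColor(W["img"],cv2.COLOR_RGB2BGR)[30:170,260:430]; a=cv2.resize(a,None,fx=4,fy=4,interpolation=cv2.INTER_CUBIC)
for i in range(0,170,10): cv2.putText(a,str(260+i),(4*i,8),0,.3,(255,255,255))
for j in range(0,140,10): cv2.putText(a,str(30+j),(0,4*j+4),0,.3,(255,255,255))
cv2.imwrite("pics/sc.png",a)
# pad ellipse, labels
hsv=cv2.cvtColor(W["img"],cv2.COLOR_RGB2HSV)
m=((hsv[...,1]<60)&(hsv[...,2]>60)).astype(np.uint8); m[:, :260]=0; m[:20]=0; m[180:]=0
k=np.vstack([c for c in cv2.findContours(m,0,1)[0] if cv2.contourArea(c)>20]).reshape(-1,2)
P=np.array([onz(W,*p,.008)[:2] for p in k]); P=P[np.hypot(*(P-P.mean(0)).T)<.075]
c=np.array([.472,-.35])
for _ in range(20):
    r=np.hypot(*(P-c).T); Q=P[(r>.053)&(r<.068)]
    A=np.c_[2*Q,np.ones(len(Q))]; s=np.linalg.lstsq(A,(Q**2).sum(1),rcond=None)[0]; c=s[:2]
print("pad",c,np.sqrt(s[2]+c@c),len(Q))
from itertools import product
for nm,d,roi in (("scene",S,(190,300,120,310)),("side",D,(110,200,230,340))):
    hsv=cv2.cvtColor(d["img"],cv2.COLOR_RGB2HSV); g=((hsv[...,1]<75)&(hsv[...,2]>60)|(hsv[...,2]<50)).astype(np.uint8)
    g=((hsv[...,1]<75)&(hsv[...,2]>75)).astype(np.uint8)
    y0,y1,x0,x1=roi; q=np.zeros_like(g); q[y0:y1,x0:x1]=g[y0:y1,x0:x1]; q=cv2.morphologyEx(q,cv2.MORPH_CLOSE,np.ones((5,5)))
    for k in cv2.findContours(q,0,2)[0]:
        if cv2.contourArea(k)<60: continue
        (u,v),wh,an=cv2.minAreaRect(k); M=cv2.moments(k);u,v=M["m10"]/M["m00"],M["m01"]/M["m00"]
        print(nm,round(u,1),round(v,1),cv2.contourArea(k),"lid",onz(d,u,v,.075)[:2].round(4),"bay",onz(d,u,v,.039)[:2].round(4))
```

```text
pad [ 0.46558954 -0.34712791] 0.05744634251387825 182
scene 141.5 262.9 151.5 lid [ 0.665  -0.2779] bay [ 0.6337 -0.2786]
scene 123.6 231.8 111.0 lid [ 0.5447 -0.3016] bay [ 0.5075 -0.3035]
scene 227.4 209.8 298.0 lid [ 0.5716 -0.0243] bay [ 0.5357 -0.0127]
side 262.1 176.1 222.5 lid [ 0.5697 -0.0198] bay [ 0.5996 -0.05  ]
side 301.1 143.0 187.5 lid [ 0.6021 -0.2347] bay [ 0.6333 -0.2732]
side 237.4 114.0 132.0 lid [ 0.8803 -0.1992] bay [ 0.9222 -0.2363]
```

View pics/sc.png

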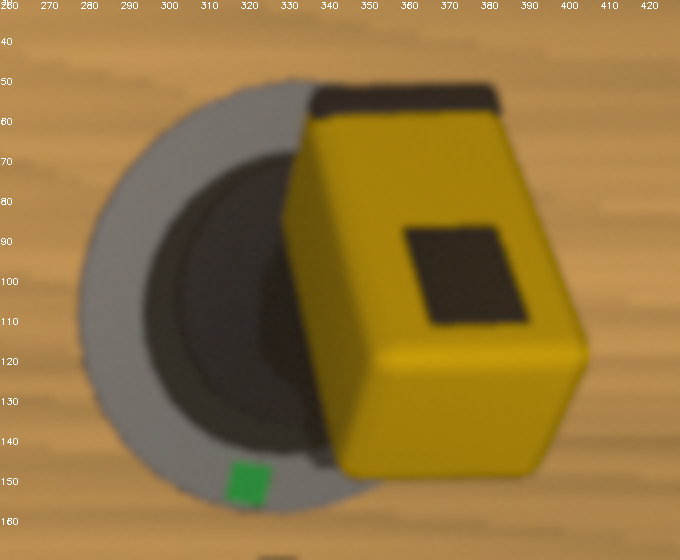

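Run:
```python
from h import *
import pickle
W=pickle.load(open("wrist1.pkl","rb"))
print("pad",onz(W,333,104.5,.008),"foot",onz(W,333.5,105.5,.02))
# head width check: top face back edge 51px -> 42mm at what depth; its centre
u0,u1,v=353,404.5,118.5
f=W["K"][0,0]; z=f*.042/(u1-u0); r=ray(W,(u0+u1)/2,v); print("back top edge mid",W["C"]+r*z)
u0,u1,v=337,383,57.5
z=f*.042/(u1-u0); r=ray(W,(u0+u1)/2,v); print("front top edge mid",W["C"]+r*z)
p=onz(W,333.5,105,.015)
go([*p[:2],.106],1)
```

```text
pad [ 0.46744711 -0.34927714  0.008     ] foot [ 0.46709978 -0.34715329  0.02      ]
back top edge mid [ 0.46329859 -0.36067552  0.12446325]
front top edge mid [ 0.51275841 -0.35605074  0.07239004]
t 14.7 tcp [ 0.4105 -0.256   0.2708] yaw -0.02 q [-0.71 -0.31  1.88  0.    1.58  0.86] F [-0.1 -0.1  0.3] open 0.0856 grip 0.0
 turn [-0.01  0.01 -0.2 ]  shift(now axes) [1.9  3.08 5.49]  shift(final axes) [1.84 3.11 5.49]
```

```bash
python3 -m jog '[[0,0,-0.2,0.9,1,0.3,1],[0,0,0,0.9,1,0.5,1],[0,0,0,0.05,1,1,1],[0,0,0,0,0.05,0,1]]'
python3 - <<'E'
from h import *
go([.467,-.348,.106],1)
d=cam("wrist"); a=cv2.cvtColor(d["img"],cv2.COLOR_RGB2BGR); cv2.imwrite("pics/w4.png",a)
E
```

```text
t: 15.2
tool_pos: [0.4661, -0.3466, 0.2139]
tool_rot: [-3.137, -0.026, 0.007]
contact_force: [0.4, 0.4, -0.1]
opening: 0.0853
grip_force: 0.0
t 15.2 tcp [ 0.4661 -0.3466  0.2139] yaw 0.95 q [-0.77 -0.04  1.73  0.    1.45  0.79] F [ 0.4  0.4 -0.1] open 0.0853 grip 0.0
 turn [-0.05  0.05 -0.01]  shift(now axes) [0.05 0.06 3.6 ]  shift(final axes) [0.03 0.05 3.6 ]
```

View pics/w4.png

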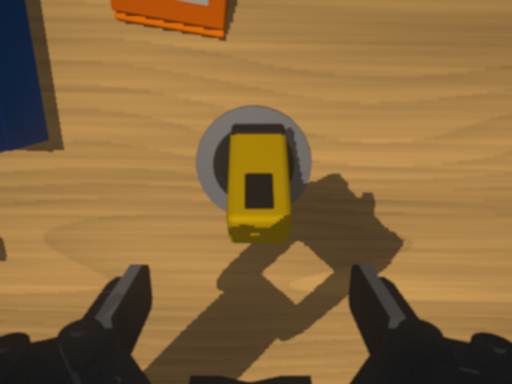

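Run:
```python
from h import *
d=cam("wrist"); print(d["cx"],d["C"])
for u,v,z in ((253.5,158.5,.008),(259,212,.155),(258.5,134,.09),(253,160,.02)): print(onz(d,u,v,z).round(4))
```

```text
249.93513248342344 [ 0.54800964 -0.3455715   0.35780779]
[ 0.4731 -0.349   0.008 ]
[ 0.4705 -0.3517  0.155 ]
[ 0.5099 -0.3517  0.09  ]
[ 0.4742 -0.3484  0.02  ]
```

```bash
python3 -m jog '[[0,0,0,0.13,0.15,1,1],[0,0,0,0,0,1,1],[0,0,0,0,0,1,1],[0,0,0,0,0,0.55,1],[0,0,0,0,0,0,0.3]]' 
python3 -m jog '[[0,0,0,0,0,0,0],[0,0,0,0,0,0,-0.3],[0,0,0,0,0,0,-0.6],[0,0,0,0,0,0,-1],[0,0,0,0,0,0,-1]]' 60
python3 - <<'E'
from h import *
go([.447,-.022,.106+.116],1)
E
```

```text
t: 15.92
tool_pos: [0.4709, -0.3511, 0.1108]
tool_rot: [-3.141, -0.027, 0.001]
contact_force: [-0.7, -0.1, 0.3]
opening: 0.0699
grip_force: 0.0
t: 16.55
tool_pos: [0.4721, -0.3526, 0.1132]
tool_rot: [3.14, 0.026, 0.004]
contact_force: [0.1, 1.8, 5.9]
opening: 0.0413
grip_force: 61.6
t 16.55 tcp [ 0.4721 -0.3526  0.1132] yaw 0.96 q [-0.77  0.07  1.8   0.    1.27  0.79] F [0.1 1.8 5.9] open 0.0413 grip 61.6
 turn [ 0.02 -0.03 -0.01]  shift(now axes) [ -0.64 -11.03  -3.64]  shift(final axes) [ -0.64 -11.03  -3.63]
```

```bash
python3 -m jog '[[0,0,0,0,0,-0.5,-1],[0,0,0,0,0,-1,-1],[0,0,0,0,0,-1,-1],[0,0,0,-0.3,-0.5,-1,-1],[0,0,0,-0.3,-1,-0.4,-1]]'
python3 -m jog '[[0,0,0,0,-1,0,-1],[0,0,0,0,-1,0,-1],[0,0,0,0,-1,0,-1],[0,0,0,0,-1,0,-1],[0,0,0,0,-1,0,-1]]'
python3 -m jog '[[0,0,0,0,-1,0,-1],[0,0,0,0,-1,0,-1],[0,0,0,0,-1,0,-1],[0,0,0,0,-1,0,-1],[0,0,0,0,-0.5,0,-1]]'
python3 - <<'E'
from h import *
go([.448,-.024,.229],1)
E
```

```text
t: 17.18
tool_pos: [0.4523, -0.3082, 0.2306]
tool_rot: [3.139, 0.024, 0.003]
contact_force: [-0.3, 0.7, -3.1]
opening: 0.0414
grip_force: 61.9
t: 17.8
tool_pos: [0.4491, -0.1564, 0.2279]
tool_rot: [3.141, 0.026, -0.001]
contact_force: [-0.7, 0.5, -3.1]
opening: 0.0416
grip_force: 61.7
t: 18.42
tool_pos: [0.447, -0.0214, 0.2279]
tool_rot: [3.141, 0.028, -0.001]
contact_force: [0.1, -0.6, -3.0]
opening: 0.0409
grip_force: 61.8
t 18.43 tcp [ 0.447  -0.0214  0.2279] yaw 1.03 q [-0.21 -0.39  2.01 -0.    1.52  1.34] F [ 0.1 -0.6 -3. ] open 0.0409 grip 61.8
 turn [0.   0.01 0.01]  shift(now axes) [ 0.03  0.09 -0.04]  shift(final axes) [ 0.03  0.09 -0.04]
```

```bash
python3 -m jog '[[0,0,0,0,0.1,0,-1],[0,0,0,0,0,0,-1],[0,0,0,0,0,0,-1],[0,0,0,0,0,0,-1],[0,0,0,0,0,0,-1]]'
python3 -m jog '[[0,0,0,0,0,0,-1],[0,0,0,0,0,0,-1],[0,0,0,0,0,0,-1],[0,0,0,0,0,0,-1],[0,0,0,0,0,0,-1]]'
python3 - <<'E'
from h import *
go([.448,-.024,.229],1)
T=np.array(status.get_obs()["tool_pos"]); o=T+[-.001,0,-.1052]
win=o+[.0335,0,.071]; foot=o; lab=[.5705,-.022,.075]; aim=win+.15*np.array([.602,.0105,-.799])
d=cam("scene"); s=cam("side")
out=[]
for nm,c in (("scene",d),("side",s)):
    a=cv2.cvtColor(c["img"],cv2.COLOR_RGB2BGR)
    P=[proj(c,p) for p in (win,foot,lab,aim)]; print(nm,np.round(P,1).tolist())
    x,y=np.int32((P[0]+P[2])/2); x0,y0=max(0,x-50),max(0,y-50); b=cv2.resize(a[y0:y0+100,x0:x0+100],(400,400),interpolation=cv2.INTER_CUBIC)
    for p,col in zip(P,((255,0,255),(0,255,0),(255,255,0),(0,0,255))): cv2.circle(b,tuple(np.int32((p-[x0,y0])*4+2)),4,col,1)
    out.append(b)
    h=cv2.cvtColor(c["img"],cv2.COLOR_RGB2HSV); m=((h[...,0]<8)|(h[...,0]>172))&(h[...,1]>150)&(h[...,2]>60); m[:, :x0]=0;m[:,x0+100:]=0;m[:y0]=0;m[y0+100:]=0
    n,_,st,ce=cv2.connectedComponentsWithStats(m.astype(np.uint8)); print([(st[i,4],ce[i].round(1).tolist()) for i in range(1,n) if st[i,4]>4])
cv2.imwrite("pics/aim.png",np.hstack(out))
E
```

```text
t: 19.05
tool_pos: [0.4475, -0.0257, 0.228]
tool_rot: [3.141, 0.025, -0.0]
contact_force: [-0.0, -0.2, -3.4]
opening: 0.0414
grip_force: 62.2
t: 19.68
tool_pos: [0.4475, -0.0253, 0.228]
tool_rot: [3.141, 0.026, 0.0]
contact_force: [0.6, 0.3, -3.9]
opening: 0.0415
grip_force: 62.2
t 19.68 tcp [ 0.4475 -0.0253  0.228 ] yaw 0.96 q [-0.22 -0.39  2.01 -0.    1.52  1.33] F [ 0.6  0.3 -3.9] open 0.0415 grip 62.2
 turn [ 0.   -0.   -0.01]  shift(now axes) [ 0.02 -0.04 -0.03]  shift(final axes) [ 0.02 -0.04 -0.03]
scene [[213.9, 157.3], [211.8, 170.8], [228.1, 209.3], [227.5, 209.7]]
[]
side [[286.4, 158.0], [293.7, 182.7], [262.4, 175.7], [262.8, 175.7]]
[(np.int32(14), [283.6, 194.0])]
```

View pics/aim.png

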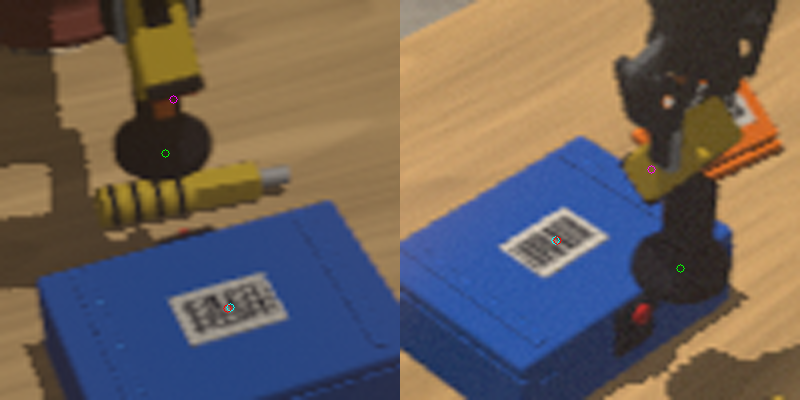

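The overlay shows that the predicted aim point (red) falls on the centre of the lid label in both views. The scanner foot is where predicted, and the head's front edge is parallel to the lid edge. I hold a little longer, then move to the orange holder.

```bash
python3 -m jog '[[0,0,0,0,0,0,-1],[0,0,0,0,0,0,-1],[0,0,0,0,0,0,-1],[0,0,0,0.3,0.7,0,-1],[0,0,0,0.3,1,0,-1]]'
python3 -m jog '[[0,0,0,0.3,1,0,-1],[0,0,0,0.3,1,0,-1],[0,0,0,0.3,1,0,-1],[0,0,0,0.3,1,0,-1],[0,0,0,0.2,1,0.2,-1]]'
python3 -m jog '[[0,0,0,0,1,0.4,-1],[0,0,0,0,0.7,0.5,-1],[0,0,0,0,0,0,-1],[0,0,0,0,0,0,-1]]'
python3 - <<'E'
from h import *
go([.5105,-.278,.193],1)
E
```

```text
t: 20.4
tool_pos: [0.4666, -0.0762, 0.2281]
tool_rot: [-3.141, -0.029, -0.001]
contact_force: [0.1, -1.1, -2.7]
opening: 0.0414
grip_force: 62.3
t: 21.02
tool_pos: [0.5115, -0.2266, 0.2225]
tool_rot: [3.141, 0.026, 0.002]
contact_force: [0.7, 0.6, -4.0]
opening: 0.0415
grip_force: 62.3
t: 21.52
tool_pos: [0.5117, -0.2757, 0.1949]
tool_rot: [-3.141, -0.027, 0.0]
contact_force: [0.7, -0.0, -2.9]
opening: 0.0412
grip_force: 62.5
t 21.52 tcp [ 0.5117 -0.2757  0.1949] yaw 0.98 q [-0.62 -0.03  1.75  0.    1.41  0.93] F [ 0.7 -0.  -2.9] open 0.0412 grip 62.5
 turn [-0.01  0.   -0.  ]  shift(now axes) [-0.04  0.08  0.06]  shift(final axes) [-0.04  0.08  0.06]
```

```bash
python3 -m jog '[[0,0,0,-0.04,0.08,0.06,-1],[0,0,0,0,0,0,-1],[0,0,0,0,0,0,-1],[0,0,0,0,0,0,-1],[0,0,0,0,0,0,-1]]'
python3 -m jog '[[0,0,0,0,0,0,-1],[0,0,0,0,0,0,-1],[0,0,0,0,0,0,-1],[0,0,0,0,0,0,-1],[0,0,0,0,0,0,-1]]'
python3 -m jog '[[0,0,0,0,0,0,-1],[0,0,0,0,0,0,-1],[0,0,0,0,0,0,-1]]'
python3 - <<'E'
from h import *
T=np.array(status.get_obs()["tool_pos"]); o=T+[-.001,0,-.1052]; win=o+[.0335,0,.071]; aim=win+.15*np.array([.602,.0105,-.799]); print("aim",aim)
for n,uv in (("scene",(141.5,262.9)),("side",(301.1,143))):
    d=cam(n); save(d,n+"_bay"); print(n,proj(d,aim),uv)
go([.471,-.350,.24],1)
E
```

```text
t: 22.15
tool_pos: [0.5105, -0.2787, 0.1933]
tool_rot: [3.141, 0.026, 0.0]
contact_force: [0.3, -0.1, -3.4]
opening: 0.0415
grip_force: 62.5
t: 22.78
tool_pos: [0.5105, -0.2788, 0.1932]
tool_rot: [-3.141, -0.026, 0.0]
contact_force: [0.6, 0.3, -3.4]
opening: 0.0412
grip_force: 62.5
t: 23.15
tool_pos: [0.5105, -0.2788, 0.1932]
tool_rot: [-3.141, -0.026, 0.0]
contact_force: [0.1, -0.3, -3.4]
opening: 0.0411
grip_force: 62.5
aim [ 0.63332744 -0.27718143  0.03914164]
scene [142.04665691 262.56552557] (141.5, 262.9)
side [301.83300374 142.5392421 ] (301.1, 143)
t 23.25 tcp [ 0.5105 -0.2788  0.1932] yaw 0.96 q [-0.63 -0.02  1.75 -0.    1.41  0.93] F [ 0.   0.  -3.1] open 0.0413 grip 62.5
 turn [ 0.    0.   -0.01]  shift(now axes) [-1.36  2.35 -1.56]  shift(final axes) [-1.36  2.35 -1.56]
```

```bash
python3 -m jog '[[0,0,0,-0.5,0.8,0,-1],[0,0,0,-0.5,0.8,0,-1],[0,0,0,-0.32,0.84,0.4,-1],[0,0,0,0,0,0.8,-1],[0,0,0,0,0,0.7,-1]]'
python3 -m jog '[[0,0,0,0,0,0.4,-1],[0,0,0,0,0,0,-1]]'
python3 - <<'E'
from h import *
go([.4721,-.3526,.1132],1)
E
```

```text
t: 23.88
tool_pos: [0.4719, -0.3528, 0.1353]
tool_rot: [-3.141, -0.025, 0.0]
contact_force: [1.2, -0.2, -2.8]
opening: 0.0412
grip_force: 62.8
t: 24.12
tool_pos: [0.4717, -0.3517, 0.1228]
tool_rot: [-3.14, -0.027, 0.003]
contact_force: [-0.2, -0.3, -3.6]
opening: 0.041
grip_force: 62.8
t 24.12 tcp [ 0.4717 -0.3517  0.1228] yaw 0.99 q [-0.77  0.06  1.79  0.    1.29  0.79] F [-0.2 -0.3 -3.6] open 0.041 grip 62.8
 turn [-0.02  0.02 -0.  ]  shift(now axes) [0.01 0.03 0.32]  shift(final axes) [0.01 0.03 0.32]
```

```bash
python3 -m jog '[[0,0,0,0,0.03,0.2,-1],[0,0,0,0,0,0.1,-1],[0,0,0,0,0,0.03,-1],[0,0,0,0,0,0,-1]]'
```

```text
t: 24.62
tool_pos: [0.4723, -0.3536, 0.1145]
tool_rot: [3.141, 0.026, 0.0]
contact_force: [0.9, -0.3, -3.3]
opening: 0.0413
grip_force: 62.9
```

```bash
python3 -m jog '[[0,0,0,0,0,0.05,-1],[0,0,0,0,0,0,-1]]'; python3 -m jog '[[0,0,0,0,0,0,0.1],[0,0,0,0,0,0,0.4],[0,0,0,0,0,0,1],[0,0,0,0,0,0,1],[0,0,0,0,0,0,1]]'
python3 -m jog '[[0,0,0,0,0,-0.5,1],[0,0,0,0,0,-1,1],[0,0,0,0,0,-1,1],[0,0,0,0,0,-1,1],[0,0,0,0,0,-1,1]]'
python3 -m jog '[[0,0,0,-1,0,0,1],[0,0,0,-1,0,0,1],[0,0,0,0,0,0,1],[0,0,0,0,0,0,1]]'
python3 - <<'E'
from h import *
o=[]
for n,x,y in (("wrist",0,0),("scene",70,150),("side",210,80)):
    d=cam(n); a=cv2.cvtColor(d["img"],cv2.COLOR_RGB2BGR); 
    o.append(cv2.resize(a,(400,300)) if n=="wrist" else cv2.resize(a[y:y+150,x:x+200],(400,300)))
cv2.imwrite("pics/end.png",np.vstack([np.hstack(o[:2]),np.hstack([o[2],o[2]*0])]))
go([.4,-.35,.24],1)
E
```

```text
t: 24.88
tool_pos: [0.4724, -0.3537, 0.1133]
tool_rot: [3.141, 0.026, 0.001]
contact_force: [-0.7, 0.1, -1.6]
opening: 0.0412
grip_force: 62.9
t: 25.5
tool_pos: [0.4722, -0.3535, 0.1128]
tool_rot: [3.141, 0.026, 0.0]
contact_force: [-0.7, -0.2, -0.5]
opening: 0.0853
grip_force: 0.0
t: 26.12
tool_pos: [0.4723, -0.3536, 0.2502]
tool_rot: [3.14, 0.026, 0.002]
contact_force: [0.1, -0.6, 0.5]
opening: 0.0855
grip_force: 0.0
t: 26.62
tool_pos: [0.4126, -0.3547, 0.2487]
tool_rot: [3.141, 0.026, 0.002]
contact_force: [-0.8, 0.2, 0.2]
opening: 0.0855
grip_force: 0.0
t 26.77 tcp [ 0.4128 -0.3545  0.248 ] yaw 1.0 q [-0.85 -0.15  1.78  0.    1.51  0.71] F [ 0.3  0.1 -0.2] open 0.0856 grip 0.0
 turn [-0. -0. -0.]  shift(now axes) [-0.42 -0.16  0.27]  shift(final axes) [-0.42 -0.16  0.27]
```

View pics/end.png

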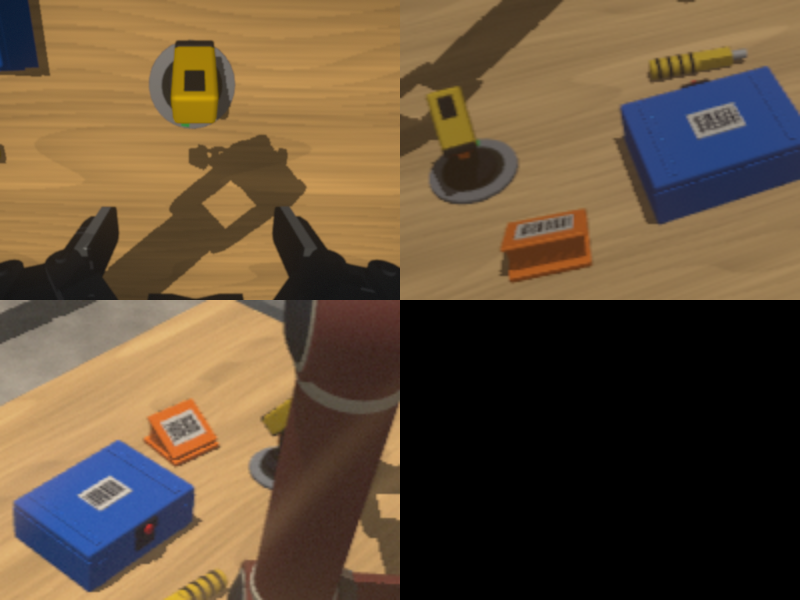

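The scanner stands upright in the middle of its pad, at about (193,82) in the wrist tile. The lid is closed and the gripper is clear of everything.

```bash
python3 -c "
from station import finish_job
print(finish_job())"
```

```text
the job is handed in; nothing more can be done
None
```

The job is handed in at about 27 s of the 64 s: the star bit is in the closed case, the scanner was held on both labels for over a second each (aim within about 2 mm by my measurements), and it stands back on its pad, let go; the hand-in call returned no verdict.

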